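# Lengthen the projector bracket's drop tube by one hole

## Robot

A 7-joint arm with a two-finger parallel gripper is mounted at the origin on the work surface. World frame = base frame: x ahead of the robot, y to its left, z up, the work surface at z = 0. Lengths are in m, angles in degrees, forces in N, time in s.
With the tool pointing down it reaches from about 0.35 to 0.9 m from the base axis. Payload 7.2 kg.
Tool frame: the origin (TCP) lies midway between the tips of the shut fingers; the grasp point (between the pads) lies 19 mm behind it; z points along the fingers, y is the line along which they close (so a half turn about z gives the same grasp; the last joint's range is limited). The gripper opens to 88 mm and grips with 3 to 60 N. Pads are 20 mm wide; open, the fingers measure 115 mm over their backs; the gripper's body (75 mm by 178 mm) begins 61 mm behind the grasp point.
Start: joints at [59.633, 23.554, -0.728, 91.456, 0.321, 64.991, -4.71], TCP at [0.278, -0.56, 0.223] pointing down, gripper open.
Joint ranges: [-169.25, 169.25], [-16.82, 113.86], [-84.01, 82.57], [7.8, 145.47], [-59.2, 239.2], [7.22, 106.19], [-163.78, 163.78]. Speed limits (degrees/s): [136.94, 136.94, 172.46, 172.46, 180, 180, 180].

## Interface

Orientations are given as a 3x3 rotation matrix whose columns are the frame's x, y, z axes.
In Python, from workcell import sensors, cams, ticket gives the robot as it stands. The module is installed in compiled form; this text tells all that it offers.
- The arm moves only by the tool play_rows, never from a script. Its argument "rows" is a list of rows, each an object of numbers: "jaw": the gripper's target within -1 to 1 (shut at 1, half-way at 0, fully open at -1); "tx", "ty", "tz": the shift along the tool's x, y, z each as a share of 0.1 m, from -1 to 1; "ax", "ay", "az": the turn, a rotation vector about the tool's x, y, z each as a share of pi/2 rad, from -1 to 1. A call has exactly 5 rows; each row shifts and turns the commanded pose from where the row before left it, along the tool's axes as they then stand; what a row does not reach is not made up. A row lasts 1/12 s, in which the tool goes at most 41.7 mm and 7.16 degrees, less where a joint would pass 70% of its speed; a pose out of reach is approached as far as the arm can. A call with a number of a shift or a turn outside -1 to 1 is refused whole. A call with a gripper value outside its range is refused whole. The fingers move at their own pace and stop on an object; "newtons" is the grip in N (left out, the last holds). Time passes only in rows, so rows that do not move let the fingers close, or fill a call up. It gives the time, the measured TCP pose, the force, the opening and the grip force at its end, in the units of the state.
- sensors.get_state(): the state, without advancing time (a new reading comes with each control period).
- cams.camera(name): name is "scene" or "top"; returns a dict with "img" (480x640x3 uint8, red, green, blue), "K" (3x3 intrinsics, pixels), "R" (3x3) and "t" (3): a world point X has camera coordinates R X + t. Camera axes: x right, y down, z forward; pixel columns grow to the right and rows downward; lengths in m; the calibration is good to about 2 mm. A picture is of the moment at which its call begins. There is no depth.
- ticket.finish_job(): hands the job in; it is judged then, once.
Trained networks look in the newest picture that a camera, given by its name, has taken for a name from the list of things; names that differ only in an ending like _2 or _b are one class to them, and where a whole thing is asked for, a point or a joint stands for the part that bears it (a point fixed in the world has none). Each returns a list of dicts, best first, with "p" (0 to 1); they miss things now and then, are a little off and sometimes report something else, mostly with a low value. They report only what shows in the picture. A call takes as long as a camera call.
- cams.regions_of(camera, thing): "region" (480x640 bool, what is visible of it) and "extent" ([centre column, centre row, width, height] in pixels, round what is visible of it).
The state is a dict: "clock": time; "q": joint angles; "qd": joint speeds; "joint_torque": joint torques, N m; "tool_pos": TCP position; "tool_rot": TCP orientation; "wrist_force": force on the tool from outside, world axes, zero at the start; "torque": the same for the moment, N m; "gripper_width": finger opening in m; "gripper_force": force on a finger pad.
Only numpy, scipy, OpenCV 4.12 (cv2) and the standard library are available. Lean on these libraries where they do the work, as an engineer would, in place of code of your own. Each camera call takes 0.05 s, during which the arm holds its last target. There are 200 camera calls.

## Task

Lengthen the telescoping tube of the projector ceiling bracket by one hole: squeeze the snap button in until it is flush, slide the square outer sleeve out over the inner tube, and let the button spring out fully in the next hole. Then give the sleeve a light tug further outward so that it draws up against the button, to be sure it has caught, and let go. Do not strain the button or crush the tube, and leave the other things on the bench where they are.

Things in the scene. Friction and masses are not known exactly. Their poses are not given: they have to be found in the camera images.
- bracket: Fixed part of the bracket in two saddles: level square inner tube (27 mm), axis 75 mm above the table, and at its inner end a 140 mm square upright flange. Origin: on the table straight below the button. x: level, the way the button looks; y: level, along the tube, the way the sleeve slides out (lengthening), the flange being 160 mm off on the -y side; z up.
- sleeve: Square aluminium outer sleeve, 32 x 32 mm, sliding on the inner tube along y only; friction about 2 N. Axes as the bracket's. Origin: on the tube's axis at the hole the button starts in, so its y in the bracket's frame is how far it is slid out (0 at the start). It reaches from 90 mm on the -y side to 130 mm on the +y side, where it carries a grey plate 100 x 80 mm.
- first_hole (a point): Centre of the 14 mm hole in the sleeve's +x face that the button sits in at the start; moves with the sleeve. Two more such holes at the same height: one 40 mm towards +y (shorter setting, not wanted) and the next hole for lengthening towards -y, drilled by hand: 34 to 52 mm from this one, centre to centre; its place is not given.
- button: Round-ended steel snap button, 12 mm thick, in the inner tube; moves only along the bracket's x, on a spring. Origin: tip of its dome, 22 mm from the tube's axis when out (6 mm proud of the sleeve), 16 mm when flush (about 6 N), 14.5 mm when under the sleeve's 1.5 mm wall. 1 mm play either side in a hole. Proud, it locks the sleeve; over 12 N of sleeve against it damages it.
- pinch (a point): Point on the tube's axis level with the button, fixed, where fingers closing along x from above squeeze both x faces and the button: 15 to 25 N of grip presses it flush and carries the sleeve along; over 60 N of finger force crushes it. Drag while sliding: about 8 N as the hole's edge rides over the button, 3 to 5 N after that; in the next hole a tug of 5 to 9 N on the button is right.
- solder_spool: bystander: a metal spool, 52 mm wide, 50 mm tall; origin under its centre
- multimeter: bystander: a yellow multimeter, 170 x 85 x 45 mm, lying; origin under its centre
- screwdriver: bystander: a black-handled screwdriver lying on the bench; origin at its underside
- screw_dish: bystander: a steel dish, 80 mm wide, 22 mm tall; origin under its centre
- lens_cap: bystander: a black lens cap, 72 mm wide, 14 mm tall; origin under its centre
- control_board: bystander: a green circuit board, 90 x 60 mm; origin under its centre
- tool_cup: bystander: a white cup, 80 mm wide, 100 mm tall; origin under its centre

How it is judged (in metres and radians):
On the way, in this order (a step that is already met when the one before it is completed fails the run):
1. the button is squeezed in to about flush with the sleeve's face while the sleeve is still at its first hole (x of button in the frame of bracket below 0.0176 m and y of sleeve in the frame of bracket between -0.004 and 0.004 m), for 0.05 s.
2. the sleeve slides out with the button held down under its wall (x of button in the frame of bracket below 0.0165 m and y of sleeve in the frame of bracket between 0.01 and 0.026 m), for 0.05 s.
3. with the button sprung out in the next hole, the sleeve is tugged against it with at least 4 N (x of button in the frame of bracket above 0.0205 m and y of sleeve in the frame of bracket above 0.031 m and contact force between sleeve and button above 4 N), for 0.05 s.
At the end, for the whole second after the job is handed in: the sleeve stands 31 to 55 mm further out than at the start, at rest, with the button sprung out in the next hole (its tip at least 20.5 mm from the tube's axis), and everything is let go (x of button in the frame of bracket above 0.0205 m and y of sleeve in the frame of bracket between 0.031 and 0.055 m and linear speed of sleeve below 0.01 m/s); the robot touches nothing.
It fails at once if the sleeve is pushed against the button with more than 12 N (contact force between sleeve and button above 12 N).
It fails at once if the fingers press the bracket and its parts with more than 60 N (contact force between the fingers and bracket above 60 N).
It fails at once if another thing on the bench is moved by more than 20 mm (distance of any of solder_spool, multimeter, screwdriver, screw_dish, lens_cap, control_board, tool_cup from where it was at the start of the episode above 0.02 m).
It also fails if it takes over 67 s, if anything falls off the work surface, if the arm or the gripper's body presses on something with over 40 N, if the wrist force passes 120 N, or if a joint passes its speed limit or range.

## Working session

There is one attempt and no reset: what is moved stays moved. The work goes in short steps, Python scripts to look and compute and a tool call to move; the robot and the scene stay as the last step left them, time stands still between calls to the robot, and variables do not carry over. Pictures are saved under pics/ and viewed, at most 10 in all, crops included, and the job is handed in when it is done.

Besides the shell and the picture viewer there is one more tool, called after "Emit:" as a command line: name --argument value ..., lists and objects as JSON in quotes. play_rows: Moves the arm, as the interface text tells. Its arguments: {"type":"object","properties":{"rows":{"type":"array"},"newtons":{"type":"number"}},"required":["rows"]}

```bash
mkdir -p pics; python3 - <<'E'
from workcell import sensors,cams
import cv2,numpy as np
for c in("scene","top"):
    d=cams.camera(c); cv2.imwrite(f"pics/{c}0.png",d["img"][:,:,::-1]); print(c,d["K"].tolist(),d["R"].round(4).tolist(),d["t"].round(4).tolist())
    for n in("button","first_hole","sleeve","bracket"):
        for r in cams.regions_of(c,n)[:3]: print(n,round(r["p"],2),np.round(r["extent"],1),r["region"].sum())
s=sensors.get_state(); print({k:np.round(v,3).tolist() for k,v in s.items()})
E
```

```text
scene [[446.49966358038387, 0.0, 319.9036023411917], [0.0, 446.49966358038387, 232.87907858055127], [0.0, 0.0, 1.0]] [[-0.5313, 0.8471, 0.0075], [0.6101, 0.3888, -0.6903], [-0.5877, -0.3622, -0.7234]] [0.2554, -0.2988, 1.2254]
first_hole 0.65 [321.9 244.5 116.9 110.4] 3806
sleeve 0.94 [321.  243.1 112.7 104.8] 3623
bracket 0.6 [299.8 218.8 168.2 158.7] 7915
top [[519.3511550926662, 0.0, 323.6435672072373], [0.0, 519.3511550926662, 240.33076962932924], [0.0, 0.0, 1.0]] [[0.0153, -0.9996, -0.0227], [-0.9857, -0.0112, -0.1682], [0.1679, 0.025, -0.9855]] [0.0735, 0.5398, 1.0547]
first_hole 0.79 [347.2 220.6 127.3  64.9] 2418
sleeve 0.72 [348.1 222.9 126.1  65.6] 2263
bracket 0.62 [371.1 237.5 178.7 102.4] 4761
{'clock': 0.5, 'q': [59.632, 23.555, -0.727, 91.457, 0.321, 64.992, -4.709], 'qd': [0.01, -0.03, 0.013, 0.062, -0.056, -0.018, 0.048], 'joint_torque': [-0.001, -58.726, 0.64, -29.116, -0.054, 0.011, 0.0], 'tool_pos': [0.278, -0.56, 0.223], 'tool_rot': [[0.895, 0.446, -0.0], [0.446, -0.895, 0.0], [-0.0, -0.0, -1.0]], 'wrist_force': [-0.066, 0.155, -0.111], 'torque': [-0.027, -0.093, 0.056], 'gripper_force': 0.0, 'gripper_width': 0.088}
```

```bash
ls
```

```text
pics
```

View pics/scene0.png

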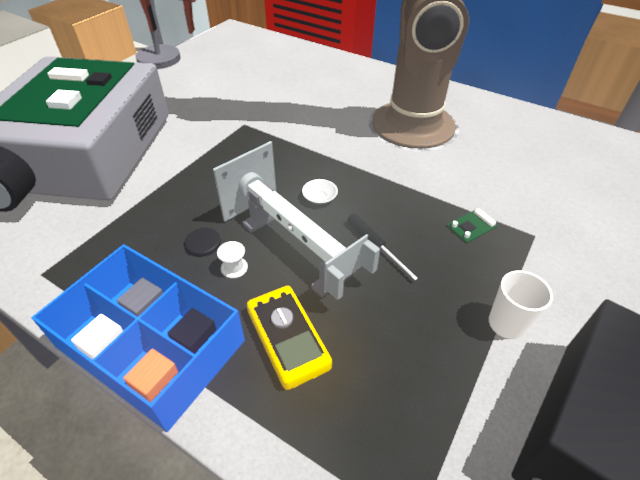

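View pics/top0.png

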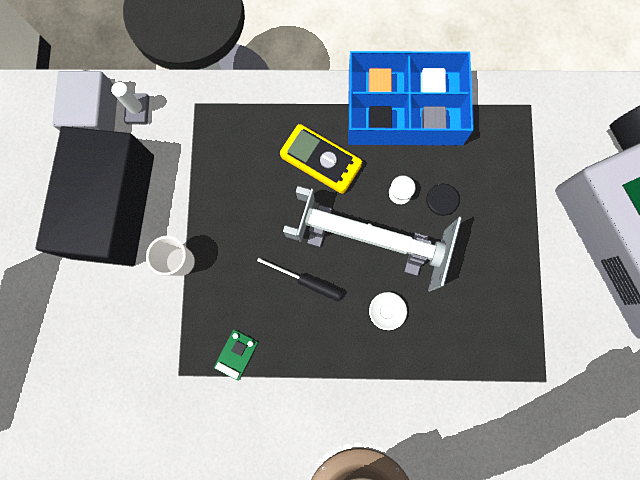

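The scene view shows the sleeve running from (250,185) to (345,260) with holes on its near face. The flange is at (247,180) and the plate at (355,265). In the top view the sleeve runs from (435,250) to (310,215). Next I'll zoom in.

```bash
python3 - <<'E'
import cv2,numpy as np
a=cv2.imread("pics/scene0.png")[165:285,220:380]; b=cv2.imread("pics/top0.png")[180:300,280:480]
cv2.imwrite("pics/c1.png",cv2.resize(a,None,fx=5,fy=5,interpolation=cv2.INTER_CUBIC))
cv2.imwrite("pics/c2.png",cv2.resize(b,None,fx=4,fy=4,interpolation=cv2.INTER_CUBIC))
E
```

```text
(no output)
```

View pics/c1.png

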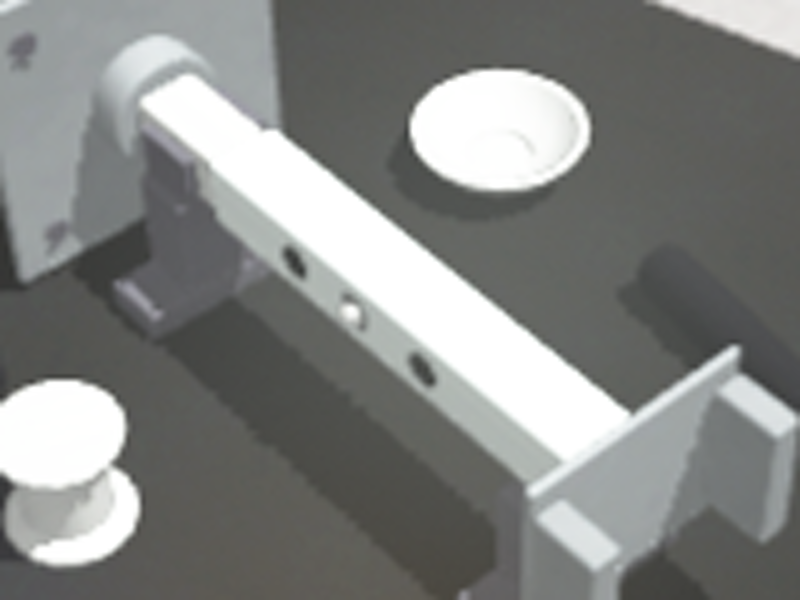

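View pics/c2.png

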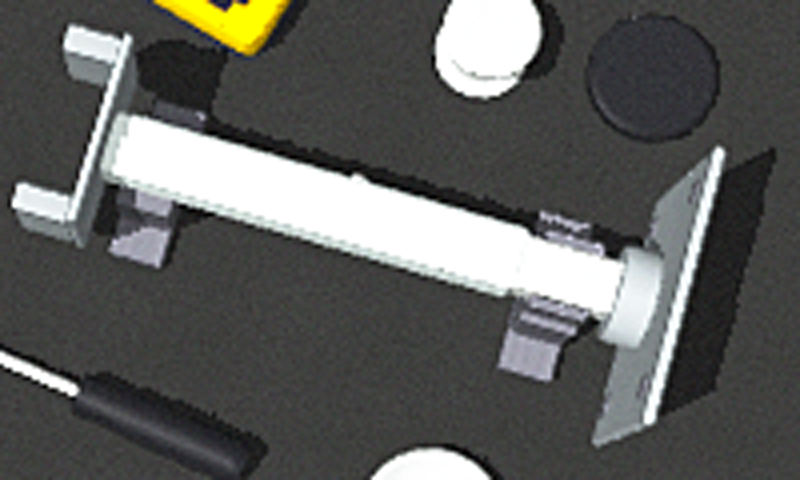

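The crops show the button dome at about (290,227) in the scene view. Its neighbouring holes are at about (304.6,238.6) on the plate side and (278.8,217.2) on the flange side. In the top view the button is at about (369.5,224.3). The button faces away from the robot. I'll fit the bracket pose to these points.

```bash
cat >fit.py <<'E'
from workcell import sensors,cams
import numpy as np
from scipy.optimize import least_squares
C={c:cams.camera(c) for c in("scene","top")}
def proj(c,P):
    d=C[c]; q=d["K"]@(d["R"]@P+d["t"]); return q[:2]/q[2]
s=lambda u,v:np.array([(u+.5)/5-.5+220,(v+.5)/5-.5+165])
t=lambda u,v:np.array([(u+.5)/4-.5+280,(v+.5)/4-.5+180])
def W(p,b):
    c,sn=np.cos(p[2]),np.sin(p[2]); return np.array([p[0]+c*b[0]-sn*b[1],p[1]+sn*b[0]+c*b[1],b[2]])
def res(p):
    r=[]
    for c,uv,b in [("scene",s(350,312),(.020,0,.075)),("scene",s(423,368),(.0155,.04,.075)),("scene",s(294,261),(.0155,-p[3],.075)),
      ("top",t(359,177),(.020,0,.078)),
      ("top",t(530,232),(.016,-.09,.091)),("top",t(131,114),(.016,.128,.091)),
      ("scene",s(268,133),(-.016,-.09,.091)),("scene",s(630,412),(-.016,.128,.091))]:
        r+=list(proj(c,W(p,b))-uv)
    return np.array(r)
if __name__=="__main__":
    f=least_squares(res,[.5,-.05,.25,.04]); print(f.x.round(4),np.degrees(f.x[2])); print(f.fun.reshape(-1,2).round(1).tolist())
    y=f.x[2]; g=np.array([np.cos(y),np.sin(y)]);R=sensors.get_state()["tool_rot"]
    print("tool angle of y:",np.degrees(np.arctan2(R[1][1],R[0][1])),np.degrees(y))
E
python3 fit.py
```

```text
[ 0.5487 -0.0121 -0.2782  0.0339] -15.941441493586842
[[-1.8, 0.1], [-0.8, -0.7], [0.2, -0.2], [1.7, 0.5], [1.6, -0.2], [-1.4, -0.5], [-0.2, -2.2], [3.9, 3.0]]
tool angle of y: -63.542263395698946 -15.941441493586842
```

Emit:
play_rows --rows '[{"jaw": -1,"tx": 0.17,"ty": -0.36},{"jaw": -1,"tx": 0.17,"ty": -0.36},{"jaw": -1,"tx": 0.17,"ty": -0.36},{"jaw": -1,"tx": 0.17,"ty": -0.36},{"jaw": -1,"tx": 0.17,"ty": -0.36}]' --newtons 20

```text
invalid input
```

Emit:
play_rows --rows '[{"jaw": -1,"tx": 0.36,"ty": -0.17},{"jaw": -1,"tx": 0.36,"ty": -0.17},{"jaw": -1,"tx": 0.36,"ty": -0.17},{"jaw": -1,"tx": 0.36,"ty": -0.17},{"jaw": -1,"tx": 0.36,"ty": -0.17}]'

```text
invalid input
```

Emit:
play_rows --rows '[{"jaw": -1,"tx": 0.36,"ty": -0.17},{"jaw": -1,"tx": 0.36,"ty": -0.17},{"jaw": -1,"tx": 0.36,"ty": -0.17},{"jaw": -1,"tx": 0.36,"ty": -0.17},{"jaw": -1,"tx": 0.36,"ty": -0.17}]'

```text
invalid input
```

Emit:
play_rows --rows '[{"jaw": -1,"az": -0.075},{"jaw": -1,"az": -0.075},{"jaw": -1,"az": -0.075},{"jaw": -1,"az": -0.075},{"jaw": -1,"az": -0.075}]'

```text
invalid input
```

Emit:
play_rows --rows '[{"jaw": -1,"tx": 0.17,"ty": -0.36,"tz": 0,"ax": 0,"ay": 0,"az": 0},{"jaw": -1,"tx": 0.17,"ty": -0.36,"tz": 0,"ax": 0,"ay": 0,"az": 0},{"jaw": -1,"tx": 0.17,"ty": -0.36,"tz": 0,"ax": 0,"ay": 0,"az": 0},{"jaw": -1,"tx": 0.17,"ty": -0.36,"tz": 0,"ax": 0,"ay": 0,"az": 0},{"jaw": -1,"tx": 0.17,"ty": -0.36,"tz": 0,"ax": 0,"ay": 0,"az": 0}]' --newtons 20

```text
clock: 1.02
tool_pos: [0.274, -0.3588, 0.2226]
tool_rot: [[0.895, 0.445, 0.0], [0.445, -0.895, -0.0], [-0.0, 0.0, -1.0]]
wrist_force: [0.6, 0.3, -0.9]
gripper_width: 0.088
gripper_force: 0.0
```

Emit:
play_rows --rows '[{"jaw": -1,"tx": 0.36,"ty": -0.17,"tz": 0,"ax": 0,"ay": 0,"az": 0},{"jaw": -1,"tx": 0.36,"ty": -0.17,"tz": 0,"ax": 0,"ay": 0,"az": 0},{"jaw": -1,"tx": 0.36,"ty": -0.17,"tz": 0,"ax": 0,"ay": 0,"az": 0},{"jaw": -1,"tx": 0.36,"ty": -0.17,"tz": 0,"ax": 0,"ay": 0,"az": 0},{"jaw": -1,"tx": 0.36,"ty": -0.17,"tz": 0,"ax": 0,"ay": 0,"az": 0}]'

```text
clock: 1.43
tool_pos: [0.3985, -0.2027, 0.2232]
tool_rot: [[0.895, 0.445, 0.001], [0.445, -0.895, -0.001], [0.001, 0.001, -1.0]]
wrist_force: [0.3, -0.6, 0.6]
gripper_width: 0.0879
gripper_force: 0.0
```

Emit:
play_rows --rows '[{"jaw": -1,"tx": 0.36,"ty": -0.17,"tz": 0,"ax": 0,"ay": 0,"az": 0},{"jaw": -1,"tx": 0.36,"ty": -0.17,"tz": 0,"ax": 0,"ay": 0,"az": 0},{"jaw": -1,"tx": 0.36,"ty": -0.17,"tz": 0,"ax": 0,"ay": 0,"az": 0},{"jaw": -1,"tx": 0.36,"ty": -0.17,"tz": 0,"ax": 0,"ay": 0,"az": 0},{"jaw": -1,"tx": 0.36,"ty": -0.17,"tz": 0,"ax": 0,"ay": 0,"az": 0}]'

```text
clock: 1.85
tool_pos: [0.5219, -0.0463, 0.223]
tool_rot: [[0.895, 0.445, 0.001], [0.445, -0.895, -0.0], [0.001, 0.001, -1.0]]
wrist_force: [0.1, -1.2, 0.2]
gripper_width: 0.0875
gripper_force: 0.0
```

Emit:
play_rows --rows '[{"jaw": -1,"tx": 0,"ty": 0,"tz": 0,"ax": 0,"ay": 0,"az": -0.075},{"jaw": -1,"tx": 0,"ty": 0,"tz": 0,"ax": 0,"ay": 0,"az": -0.075},{"jaw": -1,"tx": 0,"ty": 0,"tz": 0,"ax": 0,"ay": 0,"az": -0.075},{"jaw": -1,"tx": 0,"ty": 0,"tz": 0,"ax": 0,"ay": 0,"az": -0.075},{"jaw": -1,"tx": 0,"ty": 0,"tz": 0,"ax": 0,"ay": 0,"az": -0.075}]'

```text
clock: 2.27
tool_pos: [0.521, -0.0478, 0.2227]
tool_rot: [[0.491, 0.871, 0.0], [0.871, -0.491, -0.0], [-0.0, 0.0, -1.0]]
wrist_force: [0.5, -0.2, 0.2]
gripper_width: 0.0879
gripper_force: 0.0
```

Emit:
play_rows --rows '[{"jaw": -1,"tx": 0,"ty": 0,"tz": 0,"ax": 0,"ay": 0,"az": -0.075},{"jaw": -1,"tx": 0,"ty": 0,"tz": 0,"ax": 0,"ay": 0,"az": -0.075},{"jaw": -1,"tx": 0,"ty": 0,"tz": 0,"ax": 0,"ay": 0,"az": 0},{"jaw": -1,"tx": 0,"ty": 0,"tz": 0,"ax": 0,"ay": 0,"az": 0},{"jaw": -1,"tx": 0,"ty": 0,"tz": 0,"ax": 0,"ay": 0,"az": 0}]'

```text
clock: 2.68
tool_pos: [0.5209, -0.048, 0.2227]
tool_rot: [[0.284, 0.959, 0.0], [0.959, -0.284, -0.0], [-0.0, 0.0, -1.0]]
wrist_force: [0.1, -0.1, 0.5]
gripper_width: 0.0876
gripper_force: 0.0
```

Emit:
play_rows --rows '[{"jaw": -1,"tx": 0.14,"ty": 0.055,"tz": 0.2,"ax": 0,"ay": 0,"az": 0},{"jaw": -1,"tx": 0.14,"ty": 0.055,"tz": 0.2,"ax": 0,"ay": 0,"az": 0},{"jaw": -1,"tx": 0.14,"ty": 0.055,"tz": 0.2,"ax": 0,"ay": 0,"az": 0},{"jaw": -1,"tx": 0,"ty": 0,"tz": 0.2,"ax": 0,"ay": 0,"az": 0},{"jaw": -1,"tx": 0,"ty": 0,"tz": 0.1,"ax": 0,"ay": 0,"az": 0}]'

```text
clock: 3.1
tool_pos: [0.5477, -0.0114, 0.1304]
tool_rot: [[0.282, 0.96, -0.003], [0.96, -0.282, 0.0], [-0.0, -0.003, -1.0]]
wrist_force: [-0.3, -0.4, 0.6]
gripper_width: 0.0876
gripper_force: 0.0
```

```bash
python3 - <<'E'
from workcell import sensors,cams
import cv2,numpy as np
C={}
for c,(x0,y0) in {"scene":(240,140),"top":(290,160)}.items():
    d=cams.camera(c); C[c]=cv2.resize(d["img"][y0:y0+120,x0:x0+160,::-1],None,fx=5,fy=5,interpolation=cv2.INTER_CUBIC)
cv2.imwrite("pics/s1.png",C["scene"])
cv2.imwrite("pics/t1.png",C["top"])
E
```

```text
(no output)
```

View pics/s1.png

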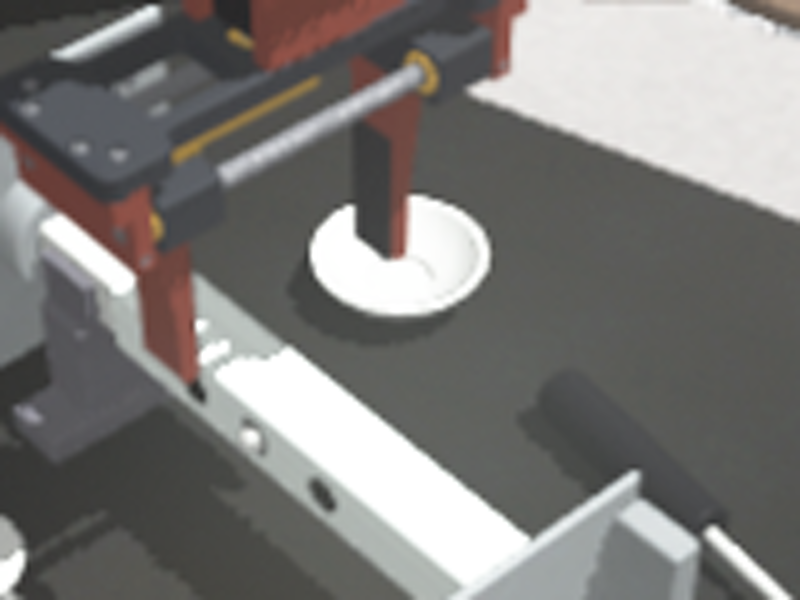

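The scene crop shows the near finger's tip at about (170,365) and the button at (250,437). The holes beside it are at (200,390) and (322,494). I'll check the finger's offset along the tube by projecting it.

```bash
python3 - <<'E'
from fit import *
st=sensors.get_state();T=np.array(st["tool_pos"]);R=np.array(st["tool_rot"])
for n,o in [("near out -x",(-.01,.0575,0)),("near out +x",(.01,.0575,0)),("near in +x",(.01,.044,0)),("button if at TCP y=0",None)]:
    if o is None:
        for dx in(0.018,.022):
            P=T+R@np.array([0,dx,0]);P[2]=.075; print(n,dx,((proj("scene",P)-[240,140]+.5)*5-.5).round())
    else: print(n,((proj("scene",T+R@np.array(o))-[240,140]+.5)*5-.5).round())
a=(proj("scene",T+R@np.array([.01,.02,.055]))-proj("scene",T+R@np.array([0,.02,.055])))*5;print("10mm along",a.round(1))
P=T+R@np.array([0,.022,0]);P[2]=.075;print(((proj("top",P)-[290,160]+.5)*5-.5).round())
E
```

```text
near out -x [132. 356.]
near out +x [166. 386.]
near in +x [197. 368.]
button if at TCP y=0 0.018 [244. 434.]
button if at TCP y=0 0.022 [235. 439.]
10mm along [16.7 14.3]
[410. 321.]
```

View pics/t1.png

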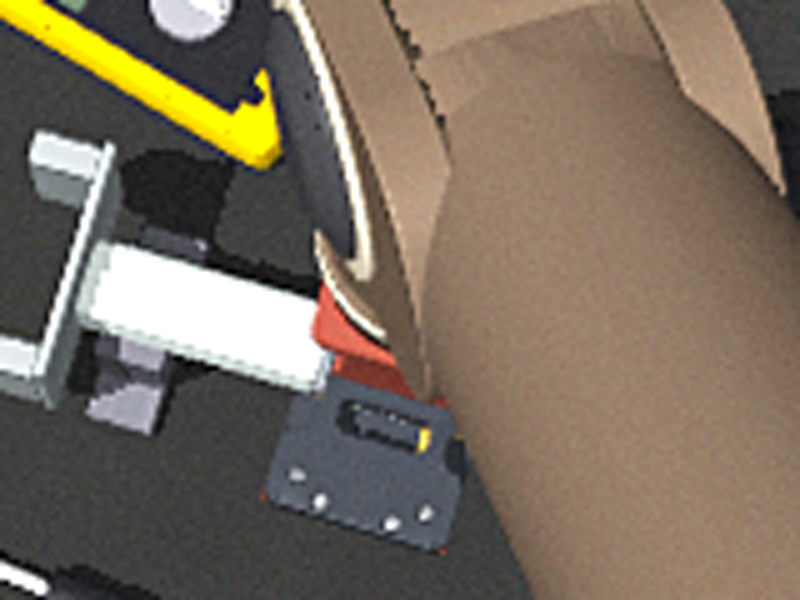

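The top crop shows the arm hiding the button, with the sleeve visible to the left of it. Both cameras put the button about 3 mm further towards +y than the tool. I'll correct for that and descend.

Emit:
play_rows --rows '[{"jaw": -1,"tx": 0.03,"ty": 0,"tz": 0,"ax": 0,"ay": 0,"az": 0},{"jaw": -1,"tx": 0,"ty": 0,"tz": 0.2,"ax": 0,"ay": 0,"az": 0},{"jaw": -1,"tx": 0,"ty": 0,"tz": 0.2,"ax": 0,"ay": 0,"az": 0},{"jaw": -1,"tx": 0,"ty": 0,"tz": 0.2,"ax": 0,"ay": 0,"az": 0},{"jaw": -1,"tx": 0,"ty": 0,"tz": 0.12,"ax": 0,"ay": 0,"az": 0}]'

```text
clock: 3.72
tool_pos: [0.5494, -0.0097, 0.0602]
tool_rot: [[0.282, 0.96, 0.0], [0.96, -0.282, -0.0], [-0.0, 0.001, -1.0]]
wrist_force: [-0.6, 0.6, -0.5]
gripper_width: 0.0877
gripper_force: 0.0
```

Emit:
play_rows --rows '[{"jaw": -0.2,"tx": 0,"ty": 0,"tz": 0,"ax": 0,"ay": 0,"az": 0},{"jaw": -0.2,"tx": 0,"ty": 0,"tz": 0,"ax": 0,"ay": 0,"az": 0},{"jaw": -0.2,"tx": 0,"ty": 0,"tz": 0,"ax": 0,"ay": 0,"az": 0},{"jaw": -0.2,"tx": 0,"ty": 0,"tz": 0,"ax": 0,"ay": 0,"az": 0},{"jaw": -0.2,"tx": 0,"ty": 0,"tz": 0,"ax": 0,"ay": 0,"az": 0}]' --newtons 5

```text
clock: 4.13
tool_pos: [0.5501, -0.0094, 0.0618]
tool_rot: [[0.281, 0.96, 0.002], [0.96, -0.281, -0.0], [0.0, 0.002, -1.0]]
wrist_force: [-0.5, 0.7, 0.2]
gripper_width: 0.0581
gripper_force: 0.0
```

```bash
python3 - <<'E'
from workcell import cams
import cv2
d=cams.camera("scene"); cv2.imwrite("pics/s2.png",cv2.resize(d["img"][170:260,240:360,::-1],None,fx=6,fy=6,interpolation=cv2.INTER_CUBIC))
E
```

```text
(no output)
```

View pics/s2.png

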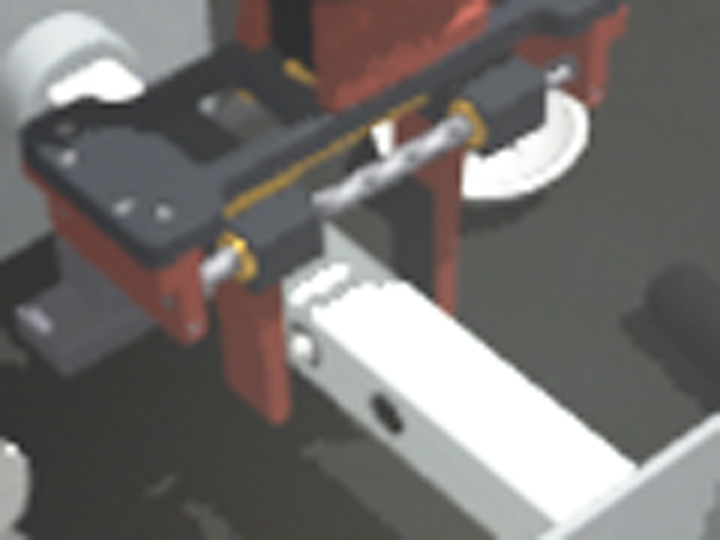

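The scene crop shows the near finger from (225,280) to (290,420) and the button at (301,346), just right of its edge. I'll check the alignment by projection.

```bash
python3 - <<'E'
from fit import *
st=sensors.get_state();T=np.array(st["tool_pos"]);R=np.array(st["tool_rot"])
f=lambda P:((proj("scene",P)-[240,170]+.5)*6-.5).round()
print(T.round(4))
for dy in(.018,.021):
    P=T+R@np.array([0,dy,0]);P[2]=.075; print("button",f(P))
w=st["gripper_width"]/2
for o in[(.01,w,0),(.01,w+.01,0),(-.01,w+.01,0),(-.01,-w-.01,0),(.01,-w-.01,0),(.01,-w,0)]: print(o,f(T+R@np.array(o)))
P=T+R@np.array([.04,.0155,0]);P[2]=.075;print("hole+40",f(P))
E
```

```text
[ 0.5497 -0.0094  0.0612]
button [299. 347.]
button [292. 352.]
(0.01, 0.02629509404464382, 0) [301. 407.]
(0.01, 0.03629509404464382, 0) [276. 422.]
(-0.01, 0.03629509404464382, 0) [236. 388.]
(-0.01, -0.03629509404464382, 0) [410. 283.]
(0.01, -0.03629509404464382, 0) [450. 315.]
(0.01, -0.02629509404464382, 0) [427. 329.]
hole+40 [387. 413.]
```

Alignment agrees to within about 1 mm. I'll lower 5 mm and squeeze.

Emit:
play_rows --rows '[{"jaw": -0.2,"tx": 0,"ty": 0,"tz": 0.05,"ax": 0,"ay": 0,"az": 0},{"jaw": 0,"tx": 0,"ty": 0,"tz": 0,"ax": 0,"ay": 0,"az": 0},{"jaw": 0.1,"tx": 0,"ty": 0,"tz": 0,"ax": 0,"ay": 0,"az": 0},{"jaw": 0.3,"tx": 0,"ty": 0,"tz": 0,"ax": 0,"ay": 0,"az": 0},{"jaw": 0.5,"tx": 0,"ty": 0,"tz": 0,"ax": 0,"ay": 0,"az": 0}]' --newtons 10

```text
clock: 4.7
tool_pos: [0.5494, -0.0095, 0.0556]
tool_rot: [[0.281, 0.96, -0.0], [0.96, -0.281, -0.0], [-0.0, -0.0, -1.0]]
wrist_force: [5.6, -0.7, -4.7]
gripper_width: 0.0321
gripper_force: 10.0
```

Emit:
play_rows --rows '[{"jaw": 1,"tx": 0,"ty": 0,"tz": 0,"ax": 0,"ay": 0,"az": 0},{"jaw": 1,"tx": 0,"ty": 0,"tz": 0,"ax": 0,"ay": 0,"az": 0},{"jaw": 1,"tx": 0,"ty": 0,"tz": 0,"ax": 0,"ay": 0,"az": 0},{"jaw": 1,"tx": 0,"ty": 0,"tz": 0,"ax": 0,"ay": 0,"az": 0},{"jaw": 1,"tx": 0,"ty": 0,"tz": 0,"ax": 0,"ay": 0,"az": 0}]' --newtons 20

```text
clock: 5.12
tool_pos: [0.5495, -0.0095, 0.0556]
tool_rot: [[0.28, 0.96, 0.0], [0.96, -0.28, -0.0], [-0.0, 0.0, -1.0]]
wrist_force: [1.9, -1.1, -2.7]
gripper_width: 0.0322
gripper_force: 20.0
```

Emit:
play_rows --rows '[{"jaw": 1,"tx": 0.01,"ty": 0,"tz": 0,"ax": 0,"ay": 0,"az": 0},{"jaw": 1,"tx": 0.01,"ty": 0,"tz": 0,"ax": 0,"ay": 0,"az": 0},{"jaw": 1,"tx": 0.01,"ty": 0,"tz": 0,"ax": 0,"ay": 0,"az": 0},{"jaw": 1,"tx": 0.01,"ty": 0,"tz": 0,"ax": 0,"ay": 0,"az": 0},{"jaw": 1,"tx": 0.01,"ty": 0,"tz": 0,"ax": 0,"ay": 0,"az": 0}]'

```text
clock: 5.53
tool_pos: [0.5504, -0.0063, 0.0556]
tool_rot: [[0.282, 0.96, -0.001], [0.96, -0.282, -0.002], [-0.002, -0.0, -1.0]]
wrist_force: [0.4, -6.0, -0.3]
gripper_width: 0.032
gripper_force: 20.0
```

Emit:
play_rows --rows '[{"jaw": 1,"tx": 0.02,"ty": 0,"tz": 0,"ax": 0,"ay": 0,"az": 0},{"jaw": 1,"tx": 0.02,"ty": 0,"tz": 0,"ax": 0,"ay": 0,"az": 0},{"jaw": 1,"tx": 0.02,"ty": 0,"tz": 0,"ax": 0,"ay": 0,"az": 0},{"jaw": 1,"tx": 0.02,"ty": 0,"tz": 0,"ax": 0,"ay": 0,"az": 0},{"jaw": 1,"tx": 0.02,"ty": 0,"tz": 0,"ax": 0,"ay": 0,"az": 0}]'

```text
clock: 5.95
tool_pos: [0.553, 0.0029, 0.0556]
tool_rot: [[0.282, 0.959, -0.001], [0.959, -0.282, -0.003], [-0.003, -0.001, -1.0]]
wrist_force: [0.4, -6.9, 0.7]
gripper_width: 0.0318
gripper_force: 20.0
```

Emit:
play_rows --rows '[{"jaw": 1,"tx": 0.02,"ty": 0,"tz": 0,"ax": 0,"ay": 0,"az": 0},{"jaw": 1,"tx": 0.02,"ty": 0,"tz": 0,"ax": 0,"ay": 0,"az": 0},{"jaw": 1,"tx": 0.02,"ty": 0,"tz": 0,"ax": 0,"ay": 0,"az": 0},{"jaw": 1,"tx": 0.02,"ty": 0,"tz": 0,"ax": 0,"ay": 0,"az": 0},{"jaw": 1,"tx": 0.02,"ty": 0,"tz": 0,"ax": 0,"ay": 0,"az": 0}]'

```text
clock: 6.37
tool_pos: [0.5558, 0.0127, 0.0556]
tool_rot: [[0.282, 0.96, -0.001], [0.96, -0.282, -0.003], [-0.003, -0.001, -1.0]]
wrist_force: [-0.9, -6.7, 1.1]
gripper_width: 0.0316
gripper_force: 20.0
```

```bash
python3 - <<'E'
from workcell import cams
import cv2
d=cams.camera("scene"); cv2.imwrite("pics/s3.png",cv2.resize(d["img"][160:280,240:400,::-1],None,fx=5,fy=5,interpolation=cv2.INTER_CUBIC))
E
```

```text
(no output)
```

View pics/s3.png

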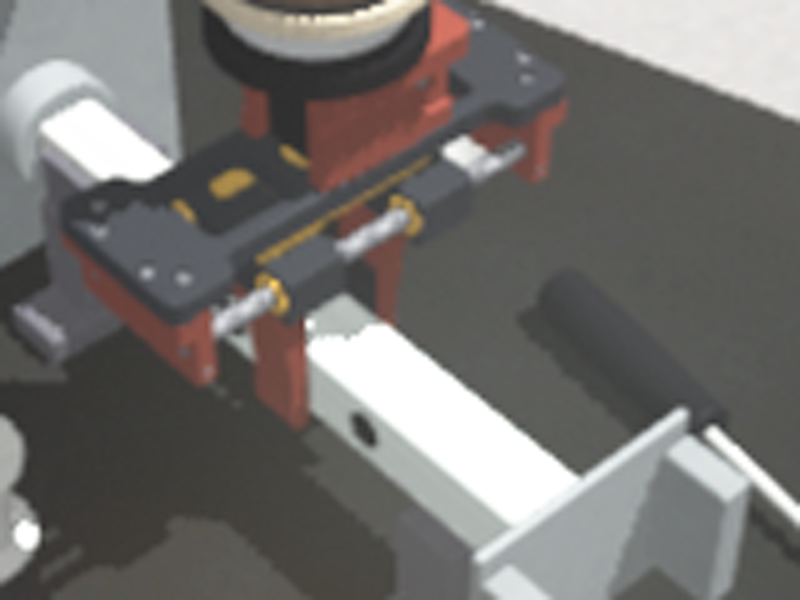

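The crop shows the sleeve moving with the fingers and the forward hole now at (363,428), about 23 mm on, so nothing is slipping. Wrist compliance is about 3.5 N/mm.

Emit:
play_rows --rows '[{"jaw": 1,"tx": 0.015,"ty": 0,"tz": 0,"ax": 0,"ay": 0,"az": 0},{"jaw": 1,"tx": 0.015,"ty": 0,"tz": 0,"ax": 0,"ay": 0,"az": 0},{"jaw": 1,"tx": 0.015,"ty": 0,"tz": 0,"ax": 0,"ay": 0,"az": 0},{"jaw": 1,"tx": 0.015,"ty": 0,"tz": 0,"ax": 0,"ay": 0,"az": 0},{"jaw": 1,"tx": 0.01,"ty": 0,"tz": 0,"ax": 0,"ay": 0,"az": 0}]'

```text
clock: 6.83
tool_pos: [0.5582, 0.021, 0.0556]
tool_rot: [[0.281, 0.96, -0.0], [0.96, -0.281, -0.001], [-0.001, -0.0, -1.0]]
wrist_force: [0.7, -2.1, -1.7]
gripper_width: 0.0322
gripper_force: 20.0
```

Emit:
play_rows --rows '[{"jaw": 1,"tx": 0.005,"ty": 0,"tz": 0,"ax": 0,"ay": 0,"az": 0},{"jaw": 1,"tx": 0.005,"ty": 0,"tz": 0,"ax": 0,"ay": 0,"az": 0},{"jaw": 1,"tx": 0.005,"ty": 0,"tz": 0,"ax": 0,"ay": 0,"az": 0},{"jaw": 1,"tx": 0.005,"ty": 0,"tz": 0,"ax": 0,"ay": 0,"az": 0},{"jaw": 1,"tx": 0.005,"ty": 0,"tz": 0,"ax": 0,"ay": 0,"az": 0}]'

```text
clock: 7.25
tool_pos: [0.559, 0.0238, 0.0556]
tool_rot: [[0.28, 0.96, -0.0], [0.96, -0.28, -0.0], [-0.0, -0.0, -1.0]]
wrist_force: [1.9, -1.0, -2.1]
gripper_width: 0.0316
gripper_force: 20.0
```

Emit:
play_rows --rows '[{"jaw": 1,"tx": 0.003,"ty": 0,"tz": 0,"ax": 0,"ay": 0,"az": 0},{"jaw": 1,"tx": 0.003,"ty": 0,"tz": 0,"ax": 0,"ay": 0,"az": 0},{"jaw": 1,"tx": 0.003,"ty": 0,"tz": 0,"ax": 0,"ay": 0,"az": 0},{"jaw": 1,"tx": 0.003,"ty": 0,"tz": 0,"ax": 0,"ay": 0,"az": 0},{"jaw": 1,"tx": 0.003,"ty": 0,"tz": 0,"ax": 0,"ay": 0,"az": 0}]'

```text
clock: 7.67
tool_pos: [0.5592, 0.0249, 0.0556]
tool_rot: [[0.281, 0.96, -0.0], [0.96, -0.281, -0.0], [-0.0, -0.0, -1.0]]
wrist_force: [-0.1, -3.0, -1.1]
gripper_width: 0.0317
gripper_force: 20.0
```

```bash
python3 - <<'E'
from workcell import cams
import cv2
d=cams.camera("scene"); cv2.imwrite("pics/s4.png",cv2.resize(d["img"][190:260,260:350,::-1],None,fx=8,fy=8,interpolation=cv2.INTER_CUBIC))
E
```

```text
(no output)
```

View pics/s4.png

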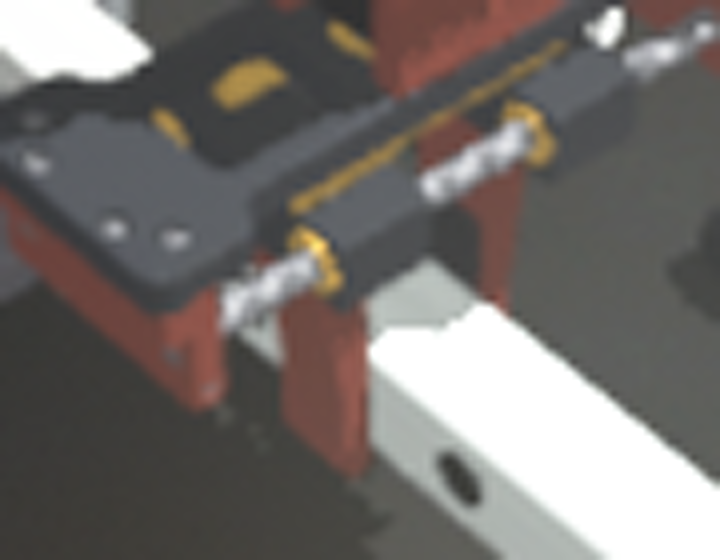

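The crop shows the forward hole at (460,478). The button should be near (240,300), but the gripper's lead screw hides most of it. I'll go on by force in small steps.

Emit:
play_rows --rows '[{"jaw": 1,"tx": 0.003,"ty": 0,"tz": 0,"ax": 0,"ay": 0,"az": 0},{"jaw": 1,"tx": 0.003,"ty": 0,"tz": 0,"ax": 0,"ay": 0,"az": 0},{"jaw": 1,"tx": 0.003,"ty": 0,"tz": 0,"ax": 0,"ay": 0,"az": 0},{"jaw": 1,"tx": 0,"ty": 0,"tz": 0,"ax": 0,"ay": 0,"az": 0},{"jaw": 1,"tx": 0,"ty": 0,"tz": 0,"ax": 0,"ay": 0,"az": 0}]'

```text
clock: 8.13
tool_pos: [0.5596, 0.0261, 0.0556]
tool_rot: [[0.28, 0.96, -0.0], [0.96, -0.28, 0.0], [-0.0, -0.0, -1.0]]
wrist_force: [-0.3, -1.5, -0.8]
gripper_width: 0.032
gripper_force: 20.0
```

Emit:
play_rows --rows '[{"jaw": 1,"tx": 0.003,"ty": 0,"tz": 0,"ax": 0,"ay": 0,"az": 0},{"jaw": 1,"tx": 0.003,"ty": 0,"tz": 0,"ax": 0,"ay": 0,"az": 0},{"jaw": 1,"tx": 0.003,"ty": 0,"tz": 0,"ax": 0,"ay": 0,"az": 0},{"jaw": 1,"tx": 0,"ty": 0,"tz": 0,"ax": 0,"ay": 0,"az": 0},{"jaw": 1,"tx": 0,"ty": 0,"tz": 0,"ax": 0,"ay": 0,"az": 0}]'

```text
clock: 8.55
tool_pos: [0.5597, 0.0264, 0.0556]
tool_rot: [[0.281, 0.96, -0.001], [0.96, -0.281, -0.001], [-0.001, -0.0, -1.0]]
wrist_force: [-1.9, -4.3, 0.8]
gripper_width: 0.0319
gripper_force: 20.0
```

Emit:
play_rows --rows '[{"jaw": 1,"tx": 0.002,"ty": 0,"tz": 0,"ax": 0,"ay": 0,"az": 0},{"jaw": 1,"tx": 0.002,"ty": 0,"tz": 0,"ax": 0,"ay": 0,"az": 0},{"jaw": 1,"tx": 0.002,"ty": 0,"tz": 0,"ax": 0,"ay": 0,"az": 0},{"jaw": 1,"tx": 0,"ty": 0,"tz": 0,"ax": 0,"ay": 0,"az": 0},{"jaw": 1,"tx": 0,"ty": 0,"tz": 0,"ax": 0,"ay": 0,"az": 0}]'

```text
clock: 8.97
tool_pos: [0.5597, 0.0266, 0.0556]
tool_rot: [[0.281, 0.96, -0.001], [0.96, -0.281, -0.001], [-0.001, -0.0, -1.0]]
wrist_force: [-1.8, -4.8, 1.2]
gripper_width: 0.0319
gripper_force: 20.0
```

Emit:
play_rows --rows '[{"jaw": 1,"tx": 0.003,"ty": 0,"tz": 0,"ax": 0,"ay": 0,"az": 0},{"jaw": 1,"tx": 0.003,"ty": 0,"tz": 0,"ax": 0,"ay": 0,"az": 0},{"jaw": 1,"tx": 0,"ty": 0,"tz": 0,"ax": 0,"ay": 0,"az": 0},{"jaw": 1,"tx": 0,"ty": 0,"tz": 0,"ax": 0,"ay": 0,"az": 0},{"jaw": 1,"tx": 0,"ty": 0,"tz": 0,"ax": 0,"ay": 0,"az": 0}]'

```text
clock: 9.38
tool_pos: [0.5598, 0.0267, 0.0556]
tool_rot: [[0.281, 0.96, -0.001], [0.96, -0.281, -0.002], [-0.002, -0.001, -1.0]]
wrist_force: [-2.4, -7.0, 2.1]
gripper_width: 0.0318
gripper_force: 20.0
```

Emit:
play_rows --rows '[{"jaw": 1,"tx": 0.002,"ty": 0,"tz": 0,"ax": 0,"ay": 0,"az": 0},{"jaw": 1,"tx": 0.002,"ty": 0,"tz": 0,"ax": 0,"ay": 0,"az": 0},{"jaw": 1,"tx": 0,"ty": 0,"tz": 0,"ax": 0,"ay": 0,"az": 0},{"jaw": 1,"tx": 0,"ty": 0,"tz": 0,"ax": 0,"ay": 0,"az": 0},{"jaw": 1,"tx": 0,"ty": 0,"tz": 0,"ax": 0,"ay": 0,"az": 0}]'

```text
clock: 9.8
tool_pos: [0.5598, 0.0268, 0.0556]
tool_rot: [[0.282, 0.96, -0.001], [0.96, -0.282, -0.002], [-0.002, -0.001, -1.0]]
wrist_force: [-3.1, -7.7, 3.1]
gripper_width: 0.032
gripper_force: 20.0
```

Emit:
play_rows --rows '[{"jaw": 1,"tx": 0.002,"ty": 0,"tz": 0,"ax": 0,"ay": 0,"az": 0},{"jaw": 1,"tx": 0,"ty": 0,"tz": 0,"ax": 0,"ay": 0,"az": 0},{"jaw": 1,"tx": 0,"ty": 0,"tz": 0,"ax": 0,"ay": 0,"az": 0},{"jaw": 1,"tx": -0.008,"ty": 0,"tz": 0,"ax": 0,"ay": 0,"az": 0},{"jaw": 1,"tx": -0.008,"ty": 0,"tz": 0,"ax": 0,"ay": 0,"az": 0}]'

```text
clock: 10.22
tool_pos: [0.5598, 0.0267, 0.0556]
tool_rot: [[0.281, 0.96, -0.0], [0.96, -0.281, -0.0], [-0.0, -0.0, -1.0]]
wrist_force: [-1.8, -3.4, -0.1]
gripper_width: 0.032
gripper_force: 20.0
```

Emit:
play_rows --rows '[{"jaw": 0,"tx": 0,"ty": 0,"tz": 0,"ax": 0,"ay": 0,"az": 0},{"jaw": -0.5,"tx": 0,"ty": 0,"tz": 0,"ax": 0,"ay": 0,"az": 0},{"jaw": -1,"tx": 0,"ty": 0,"tz": 0,"ax": 0,"ay": 0,"az": 0},{"jaw": -1,"tx": 0,"ty": 0,"tz": 0,"ax": 0,"ay": 0,"az": 0},{"jaw": -1,"tx": 0,"ty": 0,"tz": 0,"ax": 0,"ay": 0,"az": 0}]'

```text
clock: 10.63
tool_pos: [0.5603, 0.0277, 0.0558]
tool_rot: [[0.28, 0.96, 0.001], [0.96, -0.28, 0.001], [0.001, 0.0, -1.0]]
wrist_force: [-0.5, -0.2, 0.2]
gripper_width: 0.0622
gripper_force: 0.0
```

Emit:
play_rows --rows '[{"jaw": -1,"tx": 0,"ty": 0,"tz": -0.1,"ax": 0,"ay": 0,"az": 0},{"jaw": -1,"tx": 0,"ty": 0,"tz": -0.3,"ax": 0,"ay": 0,"az": 0},{"jaw": -1,"tx": 0,"ty": 0,"tz": -0.3,"ax": 0,"ay": 0,"az": 0},{"jaw": -1,"tx": 0,"ty": 0,"tz": -0.3,"ax": 0,"ay": 0,"az": 0},{"jaw": -1,"tx": 0,"ty": 0,"tz": -0.3,"ax": 0,"ay": 0,"az": 0}]'

```text
clock: 11.05
tool_pos: [0.5598, 0.0275, 0.1878]
tool_rot: [[0.28, 0.96, 0.0], [0.96, -0.28, 0.0], [0.001, 0.0, -1.0]]
wrist_force: [-0.3, -0.2, 0.3]
gripper_width: 0.0877
gripper_force: 0.0
```

```bash
python3 - <<'E'
from workcell import cams
import cv2
d=cams.camera("scene"); cv2.imwrite("pics/s5.png",cv2.resize(d["img"][180:270,240:360,::-1],None,fx=6,fy=6,interpolation=cv2.INTER_CUBIC))
E
```

```text
(no output)
```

View pics/s5.png

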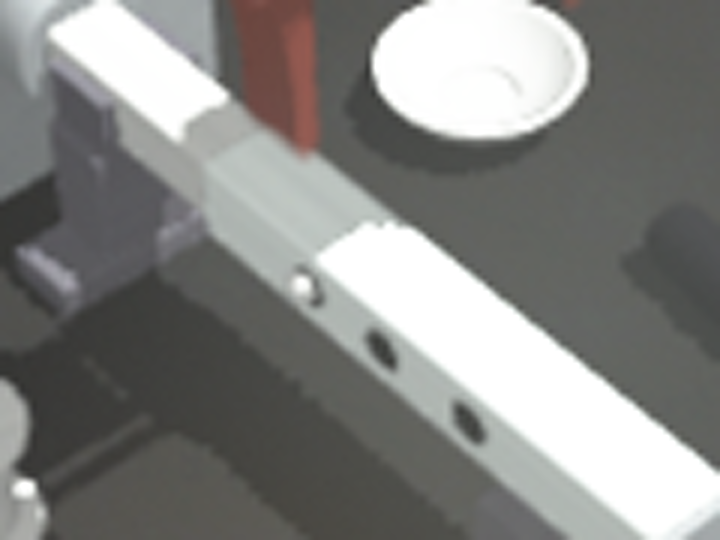

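The crop shows the button out in the next hole at (303,288), with the two other holes empty at (381,348) and (468,421). The gripper is clear of everything. I'll hand the job in.

```bash
python3 -c "
from workcell import ticket
print(ticket.finish_job())"
```

```text
the job is handed in; nothing more can be done
None
```

The tube is one hole longer and the job is handed in: the button is out in the next hole with the sleeve about 36 mm further out. I tugged it with an estimated 6–7 N on the button, then let go; `finish_job()` gave no verdict.

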